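# Roll the sample vial to the reading stripe

### The arm

A 6-joint arm with a two-finger parallel gripper is mounted at the origin on a cart in front of the work surface, level with it; the furniture and walls round the work are solid. World frame = base frame: x ahead of the robot, y to its left, z up, the work surface at z = 0. Lengths are in m, angles in rad, forces in N, time in s.
With the tool pointing down it reaches from about 0.375 to 0.9 m from the base axis. Payload 3.1 kg.
Tool frame: the origin (TCP) lies at the centre of the arm's flange, where the gripper is bolted on; the fingertips stand 182 mm ahead of it and the grasp point (between the pads) lies 164 mm ahead of it; z points along the fingers, x is the direction in which the jaws open and shut, and the axes are right-handed (so a half turn about z gives the same grasp; the last joint's range is limited). The gripper opens to 87 mm and grips with 3 to 60 N. Pads are 19 mm wide; open, the fingers measure 117 mm over their backs; the gripper's body (75 mm by 190 mm) begins 51 mm behind the grasp point.
Start: joints at [-0.178, 0.527, 1.433, -0, 1.181, -0.178], TCP at [0.625, 0, 0.405] pointing down, gripper open.
Joint ranges: [-3.08, 3.08], [-0.75, 2.2], [0.22, 2.44], [-1.43, 4.57], [0, 2.65], [-2.85, 2.85]. Speed limits (rad/s): [2.79, 2.79, 3.14, 3.14, 3.14, 3.14].

### API

Orientations are given as a unit quaternion [x, y, z, w].
In Python, from rig import status, eyes, robot gives the robot as it stands. The module is installed in compiled form; this text tells all that it offers.
- The arm moves only by the tool step_arm, never from a script. Its argument "steps" is a list of rows, each a list of 7 numbers: the closure, from -1 (fully open) to 1 (shut), so that 0 is half open, then the shift along the tool's x, y, z each as a share of 0.025 m, from -1 to 1, then the turn, a rotation vector about the tool's x, y, z each as a share of 8 degrees, from -1 to 1. In form: [[jaw, dx, dy, dz, rx, ry, rz], ...]. A call has exactly 10 rows; each row shifts and turns the commanded pose from where the row before left it, along the tool's axes as they then stand; what a row does not reach is not made up. A row lasts 1/10 s, in which the tool goes at most 50 mm and 8.59 degrees, less where a joint would pass 70% of its speed; a pose out of reach is approached as far as the arm can. A call with a number of a shift or a turn outside -1 to 1 is refused whole. A call with a gripper value outside its range is refused whole. The fingers move at their own pace and stop on an object; "squeeze" is the grip in N (left out, the last holds). Time passes only in rows, so rows that do not move let the fingers close, or fill a call up. It gives the time, the measured TCP pose, the force and the opening at its end, in the units of the state.
- status.get_obs(): the state, without advancing time (a new reading comes with each control period).
- eyes.camera(name): name is "scene" or "side" or "wrist"; returns (picture, depth): 384x512x3 uint8, red, green, blue; 384x512 float32, m along the optical axis (not along the pixel's ray), 0 where there is no reading.
- eyes.camera_info(name): a dict with "K" (3x3 intrinsics, pixels), "R" (3x3) and "t" (3): a world point X has camera coordinates R X + t. Camera axes: x right, y down, z forward; pixel columns grow to the right and rows downward; lengths in m; the calibration is good to about 2 mm. A picture is of the moment at which its call begins: read the wrist's pose just before it. camera_info takes no time and is no camera call; for the wrist camera it gives the pose at the moment of the call.
- robot.hand_in(): hands the job in, once; it reports no verdict.
The state is a dict: "time": time; "q": joint angles; "joint_velocities": joint speeds; "joint_torque": joint torques, N m; "position": TCP position; "tool_rot": TCP orientation; "ft_force": force on the tool from outside, world axes, zero at the start; "moment": the same for the moment, N m; "grip_width": finger opening in m.
Only numpy, scipy, OpenCV 4.12 (cv2) and the standard library are available. Lean on these libraries where they do the work, as an engineer would, in place of code of your own. Each camera call takes 0.05 s, during which the arm holds its last target.

### The job

Two brown sample vials lie on their sides on the grey board. Roll the one with the blue cap along the board by pushing its side, until it rests lying along the yellow stripe with its middle over it. Do not lift it off the board or let it roll clear past the stripe, and leave the black-capped vial where it lies.

Things in the scene. Friction and masses are not known exactly. Their poses are not given: they have to be found in the camera images.
- vial_blue_cap: the vial to roll: brown glass cylinder with a white label and a BLUE cap, 24 mm diameter, 62 mm long (barrel 52 mm, cap 22 mm diameter), about 30 g, lying on its side. Origin: centre of the bottom face, on the axis (12 mm above the board); z axis along the vial from bottom to cap, roughly away from the robot at the start; the x and y axes turn as it rolls
- vial_blue_cap_mid (a point): the middle of the blue-capped vial, on its axis, 31 mm from its bottom; lying on the board it is 16 mm above the worktop. The glass is smooth, so a pushed vial rolls. Let go at 30 mm/s it rolls on about 3 mm, at 60 mm/s about 8 mm, at 100 mm/s about 20 mm
- vial_black_cap_mid (a point): the middle of the other vial, of the same size and also brown but with a BLACK cap, lying beside the first one, about 104 mm away along the board's y; to be left alone. The two may be in either place
- board: grey fixed board, 280 mm along its x, 220 mm along its y, 4 mm thick, on the worktop. Origin: centre of its underside. Its x axis is the direction to roll (roughly to the robot's right), its y axis lies along the stripe (roughly away from the robot)
- stripe (a point): centre of the yellow stripe on the board's top face (4 mm above the worktop); the stripe is 30 mm wide along the board's x and runs across the whole board along y, flush with it; same axes as the board. The vials start 120 to 165 mm before it (board -x side)
Not all that is in view belongs to the job. Leave any green look-alike of the vial_blue_cap alone.

How it is judged:
On the way:
1. the blue-capped vial has rolled through a quarter turn, lying on the board (angle between vial_blue_cap's own y axis and vertical between 1 and 2.1 rad and height (world z) of vial_blue_cap_mid below 0.022 m).
At the end, for the whole second after the job is handed in: the blue-capped vial lies at rest on the board with its middle over the stripe (within 15 mm of the stripe's centre line) and its axis along the stripe within 15 degrees (x of vial_blue_cap_mid in the frame of stripe between -0.015 and 0.015 m and y of vial_blue_cap_mid in the frame of stripe between -0.11 and 0.11 m and angle between the z axis of vial_blue_cap and the y axis of stripe, either way round below 0.26 rad and height (world z) of vial_blue_cap_mid below 0.022 m and linear speed of vial_blue_cap below 0.01 m/s); the robot touches nothing.
It fails at once if the blue-capped vial is lifted off the board (more than about 20 mm) (height (world z) of vial_blue_cap_mid above 0.036 m).
It fails at once if the blue-capped vial overruns: it is wholly past the stripe (x of vial_blue_cap_mid in the frame of stripe above 0.027 m).
It fails at once if the black-capped vial is moved more than 15 mm (distance of vial_black_cap_mid from where it was at the start of the episode above 0.015 m).
It also fails if it takes over 40 s, if anything falls off the work surface, if the arm or the gripper's body presses on something with over 40 N, if the wrist force passes 120 N, or if a joint passes its speed limit or range.

## Working session

There is one attempt and no reset: what is moved stays moved. The work goes in short steps, Python scripts to look and compute and a tool call to move; the robot and the scene stay as the last step left them, time stands still between calls to the robot, and variables do not carry over. Pictures are saved under pics/ and viewed, and the job is handed in when it is done.

Besides the shell and the picture viewer there is one more tool, called by a JSON object that holds its "fn" and its "kwargs", one argument or row to a line. step_arm: Moves the arm, as the interface text tells. Its arguments: {"type":"object","properties":{"steps":{"type":"array"},"squeeze":{"type":"number"}},"required":["steps"]}

```bash
mkdir -p pics
python3 - <<'E'
from rig import status, eyes
import cv2,numpy as np
o=status.get_obs();print(o['time'],o['position'],o['tool_rot'],o['grip_width'])
for n in ['scene','side']:
    p,d=eyes.camera(n);cv2.imwrite(f'pics/{n}0.png',p[:,:,::-1]);np.save(f'{n}0.npy',d)
    i=eyes.camera_info(n);np.savez(f'{n}0i.npz',**{k:np.array(i[k]) for k in 'KRt'})
    print(n,i)
E
```

```text
0.0 [6.24659236e-01 9.69163334e-05 4.03765747e-01] [ 9.99999416e-01  6.40790432e-06 -1.06544985e-03 -1.83236258e-04] 0.08707598531595052
scene {'K': array([[496.28635977,   0.        , 258.67477667],
       [  0.        , 496.28635977, 195.43876996],
       [  0.        ,   0.        ,   1.        ]]), 'R': array([[-0.87552147, -0.48310627,  0.00839554],
       [-0.30642675,  0.54172745, -0.78270941],
       [ 0.37358373, -0.68785151, -0.62233069]]), 't': array([0.49392207, 0.07062942, 1.11632125])}
side {'K': array([[469.91946967,   0.        , 258.20664442],
       [  0.        , 469.91946967, 191.32528535],
       [  0.        ,   0.        ,   1.        ]]), 'R': array([[-0.99964321, -0.02378867, -0.01214719],
       [ 0.00276738,  0.36008379, -0.93291586],
       [ 0.02656684, -0.93261662, -0.35988948]]), 't': array([ 0.44387013, -0.01726338,  1.19294389])}
```

View pics/scene0.png

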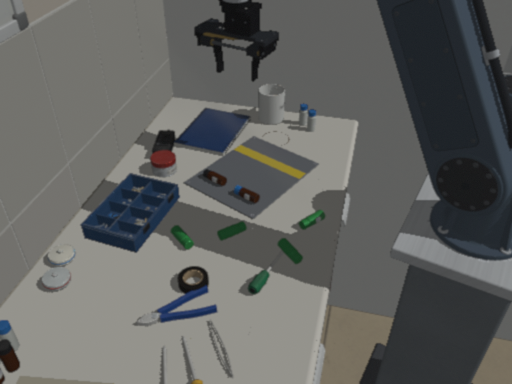

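View pics/side0.png

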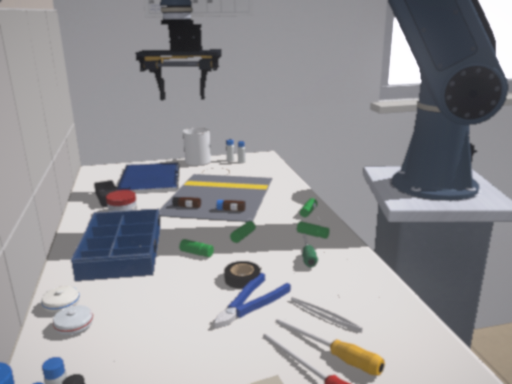

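The scene view shows two vials on the board, at (215,177) and (247,194). The second shows blue at its left end. I'll confirm this with enlarged crops and a wrist view.

Run:
```python
from rig import status, eyes
import cv2,numpy as np
a=cv2.imread('pics/scene0.png')[130:220,180:330];b=cv2.imread('pics/side0.png')[165:225,155:285]
cv2.imwrite('pics/crop_scene.png',cv2.resize(a,None,fx=5,fy=5,interpolation=cv2.INTER_CUBIC))
cv2.imwrite('pics/crop_side.png',cv2.resize(b,None,fx=6,fy=6,interpolation=cv2.INTER_CUBIC))
n='wrist'
i=eyes.camera_info(n);np.savez(f'{n}0i.npz',**{k:np.array(i[k]) for k in 'KRt'})
p,d=eyes.camera(n);cv2.imwrite(f'pics/{n}0.png',p[:,:,::-1]);np.save(f'{n}0.npy',d);print(i)
```

```text
{'K': array([[275.27181118,   0.        , 253.20845468],
       [  0.        , 275.27181118, 187.23250171],
       [  0.        ,   0.        ,   1.        ]]), 'R': array([[ 9.99998472e-01,  9.58122295e-04, -1.46198655e-03],
       [ 1.33826821e-03, -9.57709387e-01,  2.87734148e-01],
       [-1.12447374e-03, -2.87735665e-01, -9.57709206e-01]]), 't': array([-0.62435314, -0.03445083,  0.39141036])}
```

View pics/crop_scene.png

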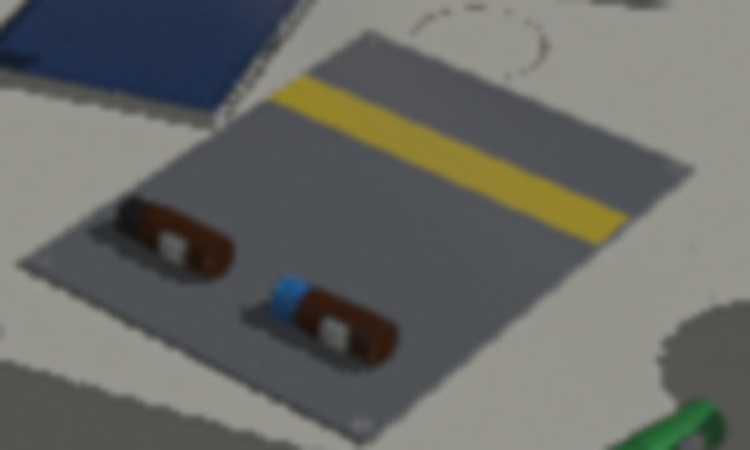

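View pics/wrist0.png

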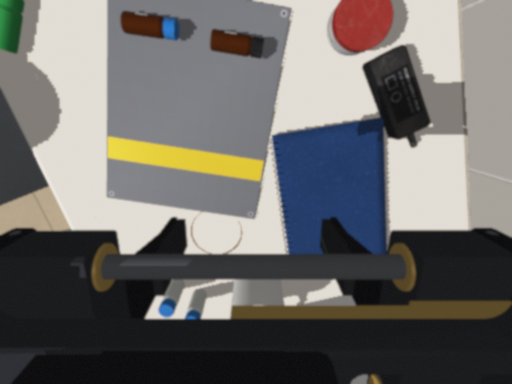

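View pics/crop_side.png

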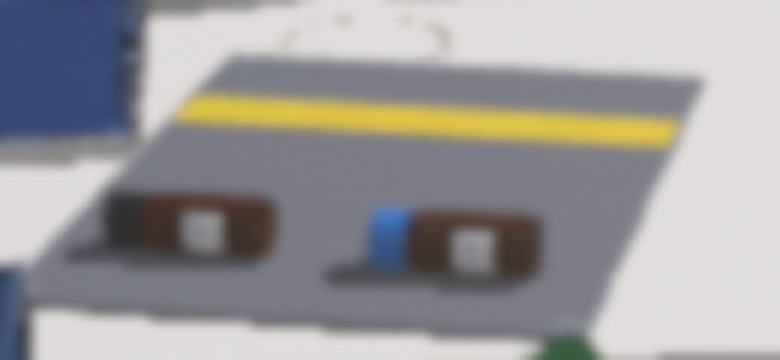

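The blue-capped vial is the one at wrist (124–180, 20–30), scene (247,194), nearer the robot. The black-capped one is at wrist (212–263, 40). Both are brown with labels, so neither is a green look-alike. Next I'll enlarge the wrist view to measure.

Run:
```python
import cv2
b=cv2.imread('pics/wrist0.png')[0:220,95:300]
b=cv2.resize(b,(205*3,660),interpolation=cv2.INTER_CUBIC)[:600]
cv2.imwrite('pics/crop_wrist.png',b)
```

```text
(no output)
```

View pics/crop_wrist.png

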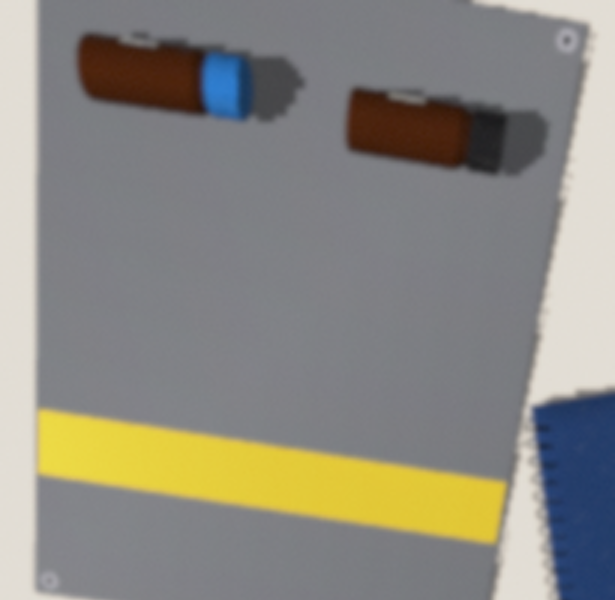

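```bash
cat > h.py <<'E'
import numpy as np
def w(i,u,v,z):
    K,R,t=i['K'],i['R'],i['t']; r=R.T@np.linalg.solve(K,[u,v,1.]); c=-R.T@t
    return c+r*(z-c[2])/r[2]
E
python3 - <<'E'
import numpy as np
from h import w
i=np.load('wrist0i.npz')
f=lambda x,y,z:w(i,95+x/3,y/3,z)
P={'L1':(38,409,.004),'L2':(38,474,.004),'R1':(505,482,.004),'R2':(497,543,.004),'vb':(82,68,.016),'vc':(248,87,.016),'kb':(350,120,.016),'kc':(503,142,.016),'c1':(567,40,.004),'c2':(49,580,.004)}
Q={k:f(*v) for k,v in P.items()}
for k in Q: print(k,Q[k].round(4))
S=sum(Q[k] for k in['L1','L2','R1','R2'])/4
yd=(Q['R1']+Q['R2']-Q['L1']-Q['L2'])[:2];yd/=np.linalg.norm(yd);xd=np.array([yd[1],-yd[0]])
print('stripe',S,'yd',yd,'xd',xd, 'len', np.linalg.norm(Q['L1']-Q['R1']),np.dot((Q['L2']-Q['L1'])[:2],xd))
m=(Q['vb']+Q['vc'])/2; k=(Q['kb']+Q['kc'])/2
for n,a in(('blue',m),('black',k)): print(n,a,'board',np.dot((a-S)[:2],xd),np.dot((a-S)[:2],yd))
va=(Q['vc']-Q['vb'])[:2];print('len',np.linalg.norm(va),'ang vial',np.degrees(np.arctan2(va[1],va[0])),'ang yd',np.degrees(np.arctan2(yd[1],yd[0])))
# scene check
s=np.load('scene0i.npz');g=lambda x,y,z:w(s,180+x/5,130+y/5,z)
print('scene',[g(*p).round(4) for p in[(288,90,.004),(612,228,.004),(282,295,.016),(388,342,.016),(615,213,.004)]])
E
```

```text
L1 [0.4255 0.0384 0.004 ]
L2 [0.421  0.0085 0.004 ]
R1 [0.6385 0.005  0.004 ]
R2 [ 0.6351 -0.0246  0.004 ]
vb [0.4693 0.1729 0.016 ]
vc [0.5343 0.1662 0.016 ]
kb [0.5743 0.1545 0.016 ]
kc [0.6357 0.1465 0.016 ]
c1 [0.6615 0.186  0.004 ]
c2 [ 0.4184 -0.0434  0.004 ]
stripe [0.53001471 0.00682266 0.004     ] yd [ 0.98809319 -0.15385659] xd [-0.15385659 -0.98809319] len 0.21564391207676692 0.030295983332078485
blue [0.50180345 0.16955794 0.016     ] board -0.15645713292920702 -0.05291325116181733
black [0.60498253 0.1505162  0.016     ] board -0.1535169030716619 0.051966998284552104
len 0.06533395181916797 ang vial -5.828316034343289 ang yd -8.850488333197468
scene [array([ 0.6329, -0.0055,  0.004 ]), array([0.425 , 0.0231, 0.004 ]), array([0.5337, 0.1661, 0.016 ]), array([0.472 , 0.1725, 0.016 ]), array([0.4291, 0.0105, 0.004 ])]
```

Wrist and scene agree. The blue vial's middle is at about (0.502, 0.169), 156 mm before the stripe. I'll half-close the jaws to make a two-point pusher along the barrel and move to a spot behind the vial, staying high.

{"fn": "step_arm", "kwargs": {
  "steps": [
    [0.54,-0.486,-0.852,0.4,0,0,0],
    [0.54,-0.486,-0.852,0.4,0,0,0],
    [0.54,-0.486,-0.852,0.4,0,0,0],
    [0.54,-0.486,-0.852,0.4,0,0,0],
    [0.54,-0.486,-0.852,0.4,0,0,0],
    [0.54,-0.486,-0.852,0.4,0,0,0],
    [0.54,-0.486,-0.852,0.4,0,0,0],
    [0.54,-0.486,-0.852,0.4,0,0,0],
    [0.54,-0.486,-0.852,0.4,0,0,0],
    [0.54,-0.486,-0.852,0.4,0,0,0]
  ]
}}

```text
time: 1.15
position: [0.5029, 0.2138, 0.3042]
tool_rot: [1.0, -0.0, -0.0, 0.0]
ft_force: [-0.3, 0.4, 0.1]
grip_width: 0.0217
```

{"fn": "step_arm", "kwargs": {
  "steps": [
    [0.54,0,0,0,0,0,0.55],
    [0.54,0,0,0,0,0,0.55],
    [0.54,0,0,0.4,0,0,0],
    [0.54,0,0,0.4,0,0,0],
    [0.54,0,0,0.4,0,0,0],
    [0.54,0,0,0.4,0,0,0],
    [0.54,0,0,0.4,0,0,0],
    [0.54,0,0,0,0,0,0],
    [0.54,0,0,0,0,0,0],
    [0.54,0,0,0,0,0,0]
  ]
}}

```text
time: 2.15
position: [0.5037, 0.2131, 0.255]
tool_rot: [0.997, -0.077, 0.0, -0.0]
ft_force: [-0.4, -0.8, -0.6]
grip_width: 0.0203
```

```bash
cat > look.py <<'E'
import sys,cv2,numpy as np
from rig import status,eyes
from scipy.spatial.transform import Rotation as R
tag=sys.argv[1]
o=status.get_obs();p=o['position'];M=R.from_quat(o['tool_rot']).as_matrix()
S=np.array([.530,.0068]);yd=np.array([.98809,-.15386]);xd=np.array([-.15386,-.98809])
print('t',o['time'],'pos',p.round(4),'board',((p[:2]-S)@xd).round(4),((p[:2]-S)@yd).round(4),'toolx deg',np.degrees(np.arctan2(M[1,0],M[0,0])).round(2),'z',M[:,2].round(3),'grip',o['grip_width'],'F',o['ft_force'].round(2))
for n in sys.argv[2:]:
    i=eyes.camera_info(n);np.savez(f'{n}{tag}i.npz',**{k:np.array(i[k]) for k in 'KRt'})
    a,d=eyes.camera(n);np.save(f'{n}{tag}.npy',d);a=a[:,:,::-1]
    if n=='side': a=cv2.resize(a[140:260,100:300],None,fx=4,fy=4,interpolation=cv2.INTER_CUBIC)
    if n=='scene': a=cv2.resize(a[100:240,150:350],None,fx=4,fy=4,interpolation=cv2.INTER_CUBIC)
    cv2.imwrite(f'pics/{n}{tag}.png',a)
E
python3 look.py 1 side wrist
```

```text
t 2.15 pos [0.5037 0.2131 0.255 ] board -0.1997 -0.0577 toolx deg -8.8 z [ 0.001  0.    -1.   ] grip 0.02031377464548959 F [-0.37 -0.79 -0.58]
```

View pics/side1.png

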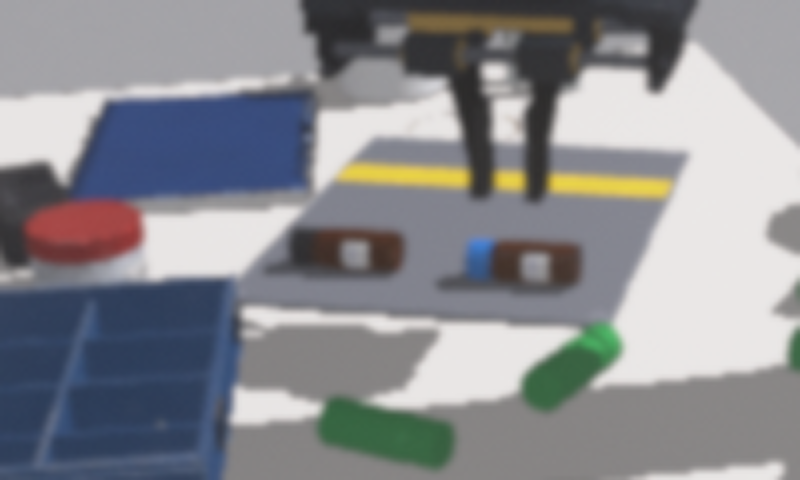

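View pics/wrist1.png

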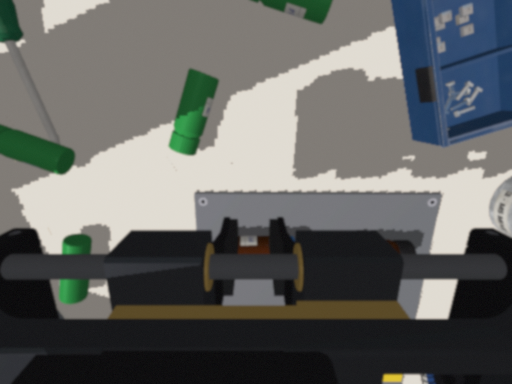

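The side view shows both fingers in front of (above) the board, spanning the blue vial's barrel at (495–580, 262). The approach side is free, and the green vials are clear. Now I'll descend behind it.

{"fn": "step_arm", "kwargs": {
  "steps": [
    [0.54,0,0,0.5,0,0,0],
    [0.54,0,0,0.5,0,0,0],
    [0.54,0,0,0.5,0,0,0],
    [0.54,0,0,0.5,0,0,0],
    [0.54,0,0,0.5,0,0,0],
    [0.54,0,0,0,0,0,0],
    [0.54,0,0,0,0,0,0],
    [0.54,0,0,0,0,0,0],
    [0.54,0,0,0,0,0,0],
    [0.54,0,0,0,0,0,0]
  ]
}}

```text
time: 3.25
position: [0.5037, 0.2131, 0.1928]
tool_rot: [0.997, -0.077, 0.001, -0.0]
ft_force: [-0.2, 1.1, 0.2]
grip_width: 0.0201
```

```bash
python3 look.py 2 side scene
```

```text
t 3.25 pos [0.5037 0.2131 0.1928] board -0.1998 -0.0578 toolx deg -8.8 z [ 0.001  0.    -1.   ] grip 0.020051968552340454 F [-0.17  1.1   0.19]
```

View pics/side2.png

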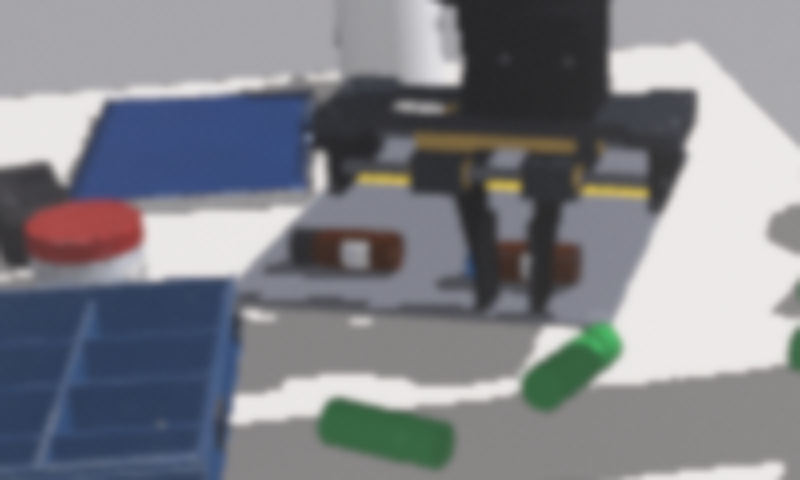

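View pics/scene2.png

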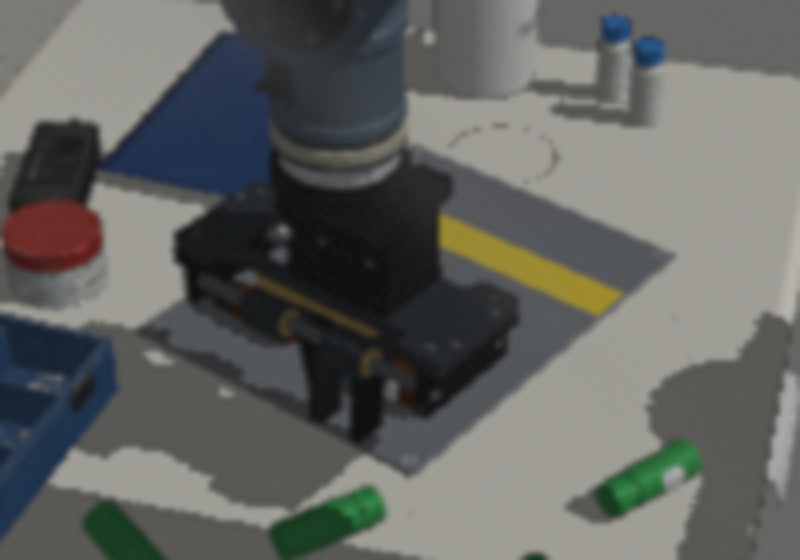

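Run:
```python
import numpy as np
from h import w
i=np.load('side2i.npz');g=lambda x,y,z:w(i,100+x/4,140+y/4,z)
S=np.array([.530,.0068]);yd=np.array([.98809,-.15386]);xd=np.array([-.15386,-.98809])
for n,p in dict(f1=(485,303,.014),f2=(538,307,.014),vb=(580,264,.016),vc=(465,260,.016)).items():
    q=g(*p);print(n,q.round(4),'board',((q[:2]-S)@xd).round(4),((q[:2]-S)@yd).round(4))
i=np.load('scene2i.npz');g=lambda x,y,z:w(i,150+x/4,100+y/4,z)
for n,p in dict(f1=(323,415,.012),f2=(365,437,.012)).items():
    q=g(*p);print(n,q.round(4),'board',((q[:2]-S)@xd).round(4),((q[:2]-S)@yd).round(4))
```

```text
f1 [0.5167 0.2236 0.014 ] board -0.2122 -0.0465
f2 [0.4882 0.2288 0.014 ] board -0.213 -0.0754
vb [0.4688 0.1756 0.016 ] board -0.1574 -0.0865
vc [0.533  0.1696 0.016 ] board -0.1613 -0.0221
f1 [0.5191 0.2163 0.012 ] board -0.2053 -0.043
f2 [0.4878 0.2214 0.012 ] board -0.2055 -0.0747
```

The fingertips straddle the barrel's centre (board y −45 and −75 mm; vial −87 to −22). Starting the push slowly along tool +y.

{"fn": "step_arm", "kwargs": {
  "steps": [
    [0.54,0,0.16,0,0,0,0],
    [0.54,0,0.16,0,0,0,0],
    [0.54,0,0.16,0,0,0,0],
    [0.54,0,0.16,0,0,0,0],
    [0.54,0,0.16,0,0,0,0],
    [0.54,0,0.16,0,0,0,0],
    [0.54,0,0.16,0,0,0,0],
    [0.54,0,0.16,0,0,0,0],
    [0.54,0,0.16,0,0,0,0],
    [0.54,0,0.16,0,0,0,0]
  ]
}}

```text
time: 4.35
position: [0.4973, 0.1732, 0.1922]
tool_rot: [0.997, -0.077, -0.0, -0.0]
ft_force: [-0.3, -0.7, 0.0]
grip_width: 0.0201
```

```bash
python3 look.py 3 side
```

```text
t 4.35 pos [0.4973 0.1732 0.1922] board -0.1594 -0.0579 toolx deg -8.8 z [-0.  0. -1.] grip 0.020112875573830912 F [-0.27 -0.74  0.01]
```

View pics/side3.png

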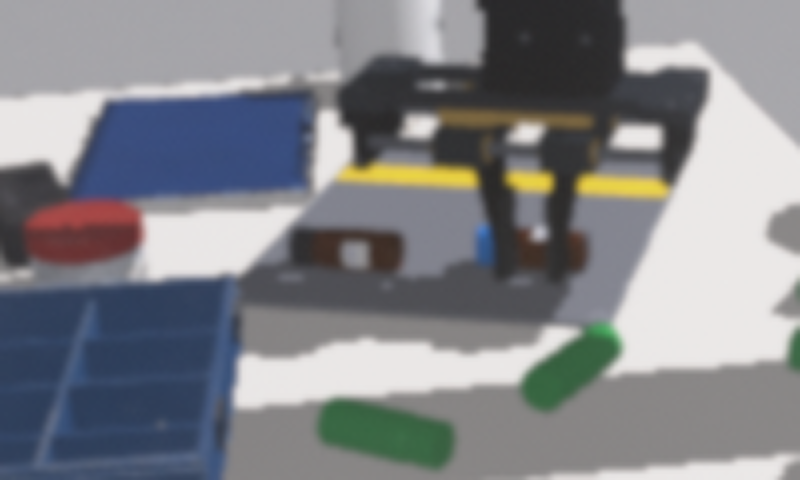

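The label has moved to the top at (540,235), so the vial is rolling and stays level with the fingers. The black-capped vial hasn't moved. Continuing at 50 mm/s.

{"fn": "step_arm", "kwargs": {
  "steps": [
    [0.54,0,0.16,0,0,0,0],
    [0.54,0,0.2,0,0,0,0],
    [0.54,0,0.2,0,0,0,0],
    [0.54,0,0.2,0,0,0,0],
    [0.54,0,0.2,0,0,0,0],
    [0.54,0,0.2,0,0,0,0],
    [0.54,0,0.2,0,0,0,0],
    [0.54,0,0.2,0,0,0,0],
    [0.54,0,0.2,0,0,0,0],
    [0.54,0,0.2,0,0,0,0]
  ]
}}

```text
time: 5.4
position: [0.4898, 0.1247, 0.1922]
tool_rot: [0.997, -0.077, 0.0, -0.0]
ft_force: [0.3, 0.3, -0.8]
grip_width: 0.02
```

{"fn": "step_arm", "kwargs": {
  "steps": [
    [0.54,0,0.2,0,0,0,0],
    [0.54,0,0.2,0,0,0,0],
    [0.54,0,0.2,0,0,0,0],
    [0.54,0,0.16,0,0,0,0],
    [0.54,0,0.16,0,0,0,0],
    [0.54,0,0.12,0,0,0,0],
    [0.54,0,0.12,0,0,0,0],
    [0.54,0,0.12,0,0,0,0],
    [0.54,0,0.08,0,0,0,0],
    [0.54,0,0.08,0,0,0,0]
  ]
}}

```text
time: 6.4
position: [0.4843, 0.0894, 0.1922]
tool_rot: [0.997, -0.077, 0.0, -0.0]
ft_force: [-0.4, 0.0, -1.3]
grip_width: 0.0195
```

```bash
python3 look.py 4 side scene
```

```text
t 6.4 pos [0.4843 0.0894 0.1922] board -0.0746 -0.0578 toolx deg -8.8 z [ 0.  0. -1.] grip 0.01946154819236688 F [-0.42  0.04 -1.32]
```

View pics/side4.png

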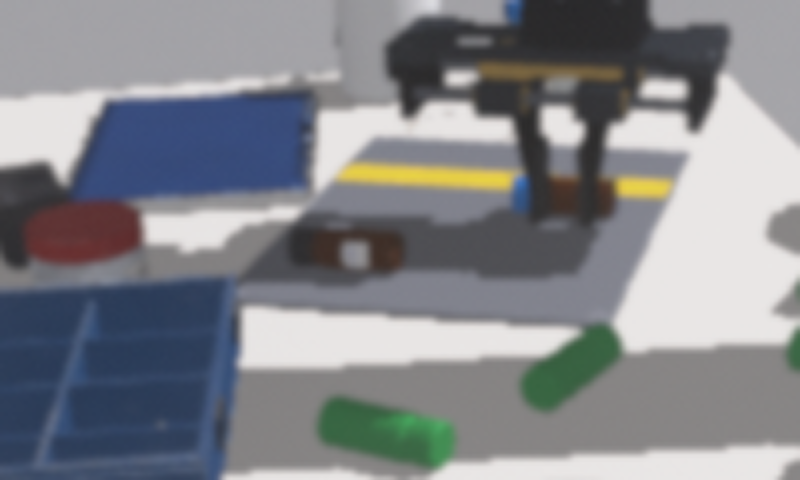

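View pics/scene4.png

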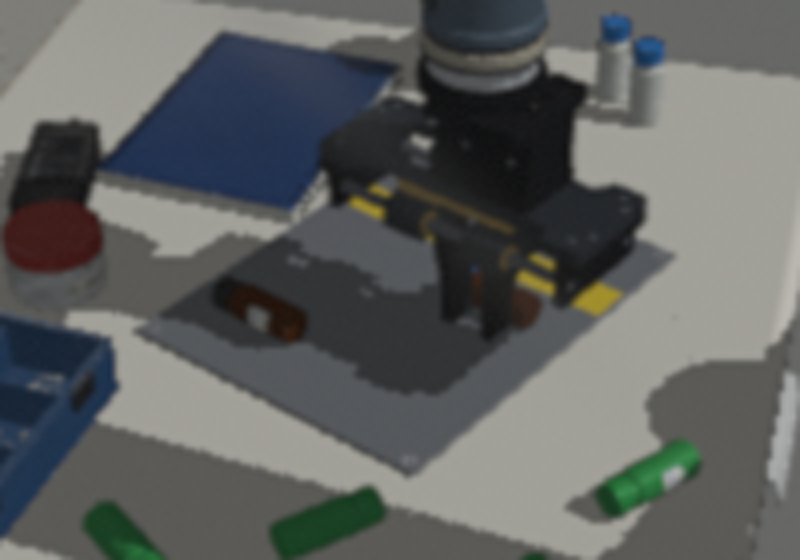

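```bash
cat > m.py <<'E'
import numpy as np,sys
from h import w
S=np.array([.530,.0068]);yd=np.array([.98809,-.15386]);xd=np.array([-.15386,-.98809])
def sd(tag,cam,pts):
    i=np.load(f'{cam}{tag}i.npz');o=(100,140) if cam=='side' else (150,100)
    for n,p in pts.items():
        q=w(i,o[0]+p[0]/4,o[1]+p[1]/4,p[2]);print(n,q.round(4),'board',((q[:2]-S)@xd).round(4),((q[:2]-S)@yd).round(4))
E
python3 - <<'E'
from m import sd
sd('4','side',dict(vb=(612,198,.016),vc=(515,194,.016),stL=(345,172,.004),stR=(670,188,.004),f1=(540,218,.014),f2=(588,220,.014)))
sd('4','scene',dict(vb=(525,308,.016),stR=(597,299,.004)))
E
```

```text
vb [0.4546 0.0737 0.016 ] board -0.0545 -0.0848
vc [0.5137 0.0664 0.016 ] board -0.0564 -0.0253
stL [ 0.6301 -0.0063  0.004 ] board -0.0025 0.1009
stR [0.4201 0.0249 0.004 ] board -0.001 -0.1114
f1 [0.4961 0.1012 0.014 ] board -0.088 -0.048
f2 [0.4677 0.1046 0.014 ] board -0.087 -0.0766
vb [0.4619 0.0696 0.016 ] board -0.0516 -0.0769
stR [0.4335 0.0237 0.004 ] board -0.0018 -0.0979
```

The vial is at board x ≈ −54 mm, about 20 mm ahead of the finger centre and parallel to the stripe. I'll push about 50 mm more, tapering the speed.

{"fn": "step_arm", "kwargs": {
  "steps": [
    [0.54,0,0.12,0,0,0,0],
    [0.54,0,0.16,0,0,0,0],
    [0.54,0,0.16,0,0,0,0],
    [0.54,0,0.16,0,0,0,0],
    [0.54,0,0.16,0,0,0,0],
    [0.54,0,0.12,0,0,0,0],
    [0.54,0,0.12,0,0,0,0],
    [0.54,0,0.12,0,0,0,0],
    [0.54,0,0.08,0,0,0,0],
    [0.54,0,0.08,0,0,0,0]
  ]
}}

```text
time: 7.5
position: [0.4794, 0.0577, 0.1923]
tool_rot: [0.997, -0.077, 0.0, -0.0]
ft_force: [0.4, -0.5, -0.7]
grip_width: 0.0203
```

{"fn": "step_arm", "kwargs": {
  "steps": [
    [0.54,0,0.08,0,0,0,0],
    [0.54,0,0.08,0,0,0,0],
    [0.54,0,0.08,0,0,0,0],
    [0.54,0,0.08,0,0,0,0],
    [0.54,0,0.08,0,0,0,0],
    [0.54,0,0.08,0,0,0,0],
    [0.54,0,0.06,0,0,0,0],
    [0.54,0,0.04,0,0,0,0],
    [0.54,0,0,0,0,0,0],
    [0.54,0,0,0,0,0,0]
  ]
}}

```text
time: 8.5
position: [0.4772, 0.0435, 0.1922]
tool_rot: [0.997, -0.077, 0.0, 0.0]
ft_force: [-0.0, -0.1, -0.6]
grip_width: 0.0203
```

```bash
python3 look.py 5 side scene
```

```text
t 8.5 pos [0.4772 0.0435 0.1922] board -0.0282 -0.0578 toolx deg -8.8 z [ 0. -0. -1.] grip 0.020287126083565813 F [-0.03 -0.13 -0.58]
```

View pics/side5.png

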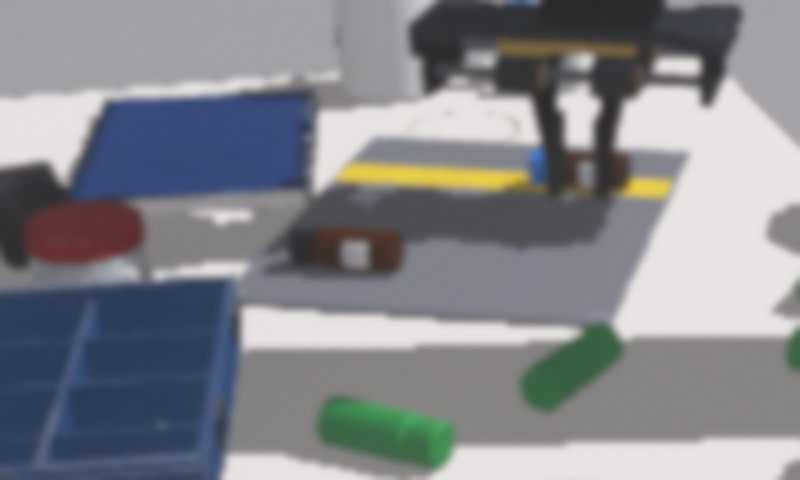

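View pics/scene5.png

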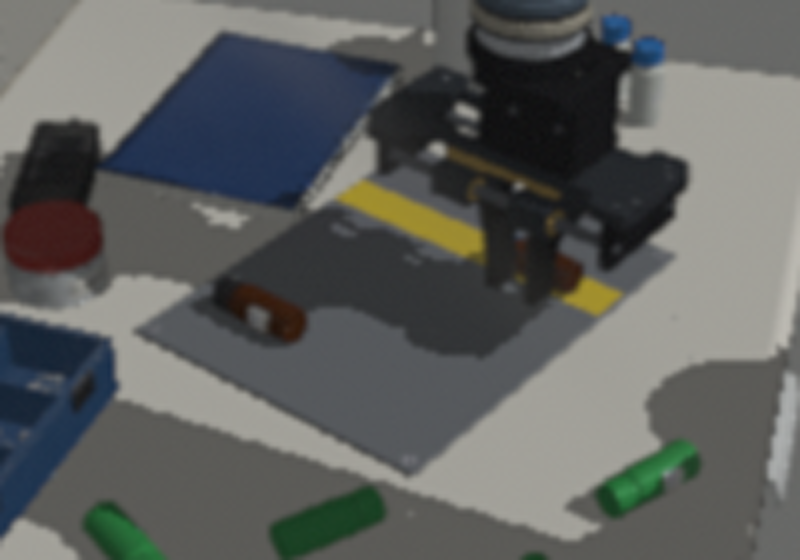

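```bash
python3 - <<'E'
import cv2
from m import sd
sd('5','side',dict(vb=(628,171,.016),vc=(533,165,.016),stL=(345,172,.004),stR=(670,188,.004)))
sd('5','scene',dict(vb=(568,272,.016)))
E
python3 - <<'E'
import cv2
a=cv2.imread('pics/side5.png')[100:220,460:700];cv2.imwrite('pics/s5z.png',cv2.resize(a,None,fx=3,fy=3,interpolation=cv2.INTER_CUBIC))
E
```

```text
vb [0.4462 0.0265 0.016 ] board -0.0065 -0.0858
vc [0.5065 0.0148 0.016 ] board -0.0043 -0.0244
stL [ 0.6301 -0.0063  0.004 ] board -0.0025 0.1009
stR [0.4201 0.0249 0.004 ] board -0.001 -0.1114
vb [0.4556 0.0217 0.016 ] board -0.0032 -0.0758
```

View pics/s5z.png

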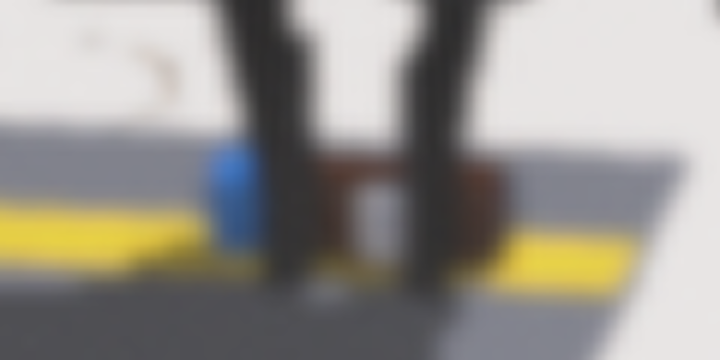

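The vial lies on the stripe with its middle 2–5 mm before the centre line, about 2° off parallel. That's well inside tolerance, so I'll back off along −y and lift clear.

{"fn": "step_arm", "kwargs": {
  "steps": [
    [0.54,0,-0.2,0,0,0,0],
    [0.54,0,-0.4,0,0,0,0],
    [0.54,0,-0.6,0,0,0,0],
    [0.54,0,-0.6,0,0,0,0],
    [0.54,0,-0.4,-0.4,0,0,0],
    [0.54,0,-0.4,-0.8,0,0,0],
    [0.54,0,-0.4,-0.8,0,0,0],
    [0.54,0,-0.4,-0.8,0,0,0],
    [0.54,0,-0.4,-0.8,0,0,0],
    [0.54,0,-0.4,-0.8,0,0,0]
  ]
}}

```text
time: 9.6
position: [0.4929, 0.1483, 0.3038]
tool_rot: [0.997, -0.076, 0.0, -0.0]
ft_force: [-0.3, -0.1, 0.3]
grip_width: 0.0199
```

{"fn": "step_arm", "kwargs": {
  "steps": [
    [0.54,0,-0.6,-0.8,0,0,0],
    [0.54,0,-0.6,-0.8,0,0,0],
    [0.54,0,-0.6,-0.8,0,0,0],
    [0.54,0,-0.6,-0.8,0,0,0],
    [0.54,0,0,0,0,0,0],
    [0.54,0,0,0,0,0,0],
    [0.54,0,0,0,0,0,0],
    [0.54,0,0,0,0,0,0],
    [0.54,0,0,0,0,0,0],
    [0.54,0,0,0,0,0,0]
  ]
}}

```text
time: 10.6
position: [0.5025, 0.2062, 0.3816]
tool_rot: [0.997, -0.077, -0.001, 0.0]
ft_force: [0.0, 1.2, 0.4]
grip_width: 0.0203
```

```bash
python3 look.py 6 side scene
```

```text
t 10.6 pos [0.5025 0.2062 0.3816] board -0.1928 -0.0579 toolx deg -8.84 z [-0.001 -0.    -1.   ] grip 0.02030993544261087 F [0.03 1.17 0.43]
```

View pics/side6.png

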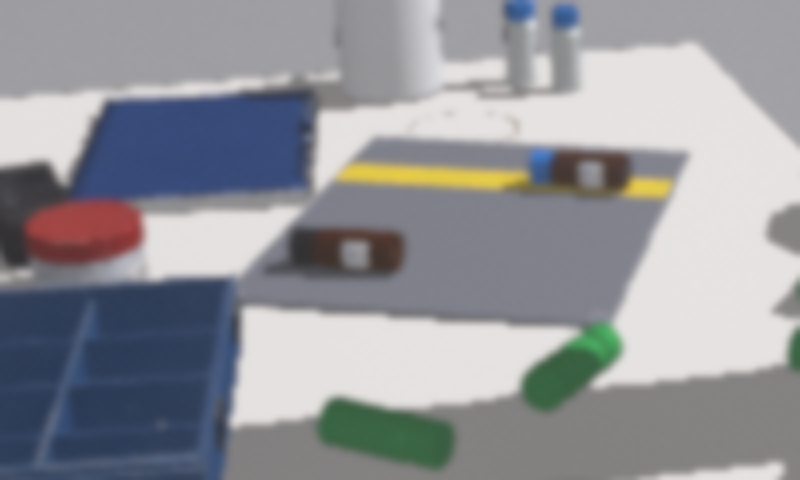

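View pics/scene6.png

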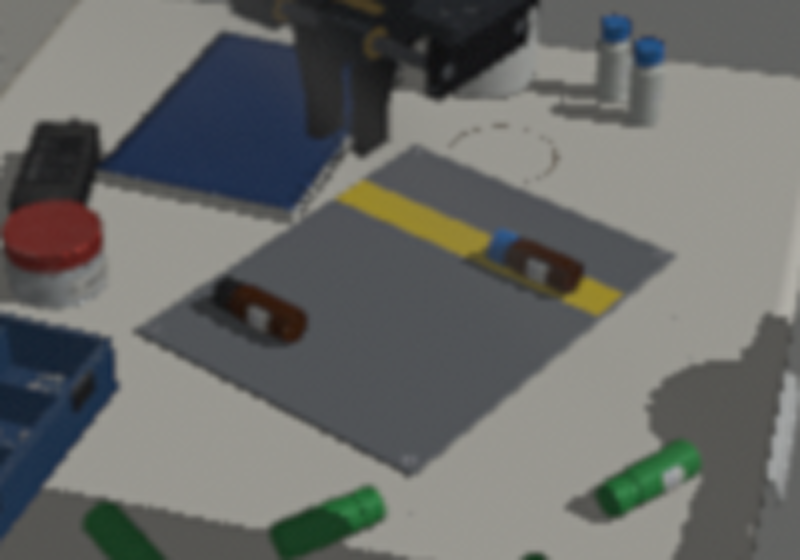

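Run:
```python
from m import sd
sd('6','side',dict(vb=(630,172,.016),vc=(530,165,.016),stL=(345,172,.004),stR=(670,188,.004)))
sd('6','scene',dict(vb=(578,273,.016),vc=(494,242,.016),stL=(353,191,.004),stR=(607,304,.004)))
```

```text
vb [0.4449 0.0283 0.016 ] board -0.0081 -0.0874
vc [0.5084 0.0148 0.016 ] board -0.0046 -0.0225
stL [ 0.6301 -0.0063  0.004 ] board -0.0025 0.1009
stR [0.4201 0.0249 0.004 ] board -0.001 -0.1114
vb [0.4496 0.0195 0.016 ] board -0.0002 -0.0814
vc [0.5121 0.0151 0.016 ] board -0.0054 -0.019
stL [ 0.632  -0.0075  0.004 ] board -0.0016 0.103
stR [0.4257 0.0254 0.004 ] board -0.0024 -0.1059
```

Both cameras put the middle 1–5 mm before the stripe's centre line, and the angle is within about 5°. The vial is at rest (unchanged between pictures 5 and 6), so I'm handing in.

```bash
python3 -c "
from rig import robot
print(robot.hand_in())"
```

```text
the job is handed in; nothing more can be done
None
```

The blue-capped vial now lies along the yellow stripe with its middle over it, and the job is handed in. I set the jaws 20 mm apart so the two fingers pushed side by side on the barrel. They rolled the vial about 150 mm along the board at 50 mm/s or less, slowing towards the end. I then backed the arm off and raised it clear, at about 10.6 s of the 40 s allowed.

**Position:** the last side and scene pictures put the middle about 1–5 mm before the stripe's centre line, against the 15 mm allowed.

**Angle:** the two cameras disagree slightly. One reads about +3° and the other about −5°, both well inside 15°.

**Rest:** the vial did not visibly move between the pictures taken before and after the arm backed off.

**Other objects:** the black-capped vial and the green look-alikes looked unmoved.

**Quarter turn:** I judged the rolling from the label turning in the pictures. I did not measure the angle.

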